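# Unclamp the bell joints and rack them by colour

### The arm

A 6-joint arm with a two-finger parallel gripper is mounted at the origin on the work surface. World frame = base frame: x ahead of the robot, y to its left, z up, the work surface at z = 0. Lengths are in m, angles in rad, forces in N, time in s.
With the tool pointing down it reaches from about 0.35 to 0.875 m from the base axis. Payload 4.2 kg.
Tool frame: the origin (TCP) lies at the very end of the fingers, on their centre line; the grasp point (between the pads) lies 19 mm behind it; z points along the fingers, x is the direction in which the jaws open and shut, and the axes are right-handed (so a half turn about z gives the same grasp; the last joint's range is limited). The gripper opens to 87 mm and grips with 3 to 60 N. Pads are 19 mm wide; open, the fingers measure 117 mm over their backs; the gripper's body (75 mm by 190 mm) begins 51 mm behind the grasp point.
Start: joints at [-0.934, 0.385, 0.008, 0, -1.194, -0.259], TCP at [0.231, -0.581, 0.223] pointing down, gripper open.
Joint ranges: [-3.14, 3.14], [-1.21, 2.06], [-1.07, 1.41], [-3.16, 2.05], [-2.99, -0.16], [-3.1, 3.1]. Speed limits (rad/s): [2.79, 2.79, 3.14, 3.14, 3.14, 3.14].

### API

Orientations are given as a unit quaternion [w, x, y, z].
In Python, from plant import robot gives the robot as it stands.
- The arm moves only by the tool jog_arm, never from a script. Its argument "series" is a list of rows, each a list of 5 numbers: the shift along the tool's x, y, z in m, then the turn about the tool's z in degrees, then the closure in counts, from 0 (fully open) to 255 (shut). In form: [[x, y, z, yaw, grip], ...]. A call has 1 to 5 rows; each row is the pose to reach, as a shift and turn from the pose commanded when the call began, along the tool's axes at that moment; what a row does not reach only later rows make up. A row lasts 1/10 s, in which the tool goes at most 50 mm and 8.59 degrees, less where a joint would pass 70% of its speed; a pose out of reach is approached as far as the arm can. A call with a gripper value outside its range is refused whole. The fingers move at their own pace and stop on an object; the grip force is fixed at half the most. Time passes only in rows, so rows that repeat a pose let the fingers close. It gives the time, the measured TCP pose, the force and the opening at its end, in the units of the state.
- robot.get_obs(): the state, without advancing time (a new reading comes with each control period).
- robot.capture(name): name is "scene" or "top"; returns a dict with "frame" (420x560x3 uint8, red, green, blue), "depth" (420x560 float32, m along the optical axis (not along the pixel's ray), 0 where there is no reading), "vfov" (degrees; the focal length in pixels is half the picture's height over the tangent of half this angle, whatever the lens; pixels are square), "cx", "cy" (the principal point, pixels), "dist_coeffs" ([k1, k2, p1, p2, k3] as OpenCV has them; the pictures are not rectified), "position" and "orientation" of the camera in the world. Camera axes: x right, y up, looking along -z (the intrinsics and any distortion apply to the point x, -y, -z); pixel columns grow to the right and rows downward; lengths in m; the calibration is good to about 2 mm. A picture is of the moment at which its call begins.
- robot.hand_in(): hands the job in, once; it reports no verdict.
The state is a dict: "t": time; "q": joint angles; "joint_velocities": joint speeds; "tau": joint torques, N m; "position": TCP position; "eef_rot": TCP orientation; "contact_force": force on the tool from outside, world axes, zero at the start; "moment": the same for the moment, N m; "finger_gap": finger opening in m.
Only numpy, scipy, OpenCV 4.12 (cv2) and the standard library are available. Lean on these libraries where they do the work, as an engineer would, in place of code of your own. Each camera call takes 0.05 s, during which the arm holds its last target. There are 200 camera calls.

### The job

On the woodwind repair bench, push the red pawl's thumb tab away from the bells to lift it off the ratchet, then slide the clamp bar fully back to free the row of four wooden bell joints. Move the bells one by one from the jig to the rack, each standing upright on the floor of the nest whose rim has the colour of its cap, without ever tipping one over. Leave the clamp open, and everything released and still.

Things in the scene. Friction and masses are not known exactly. Their poses are not given: they have to be found in the camera images.
- bell_red: Loose dark-wood bell joint with a red cap, upright, 90 g: foot disc 44 mm across, 8 mm thick, then a round body 28 mm across up to 75 mm (cap: top 15 mm). Origin: centre of its underside, z up its axis. Grip the upper half. Starts in the jig, underside 12 mm above the bench, in a straight row of four, 66 mm apart, any colour order.
- bell_yellow: Loose dark-wood bell joint with a yellow cap, upright, 90 g: foot disc 44 mm across, 8 mm thick, then a round body 28 mm across up to 75 mm (cap: top 15 mm). Origin: centre of its underside, z up its axis. Grip the upper half. Starts in the jig, underside 12 mm above the bench, in a straight row of four, 66 mm apart, any colour order.
- bell_green: Loose dark-wood bell joint with a green cap, upright, 90 g: foot disc 44 mm across, 8 mm thick, then a round body 28 mm across up to 75 mm (cap: top 15 mm). Origin: centre of its underside, z up its axis. Grip the upper half. Starts in the jig, underside 12 mm above the bench, in a straight row of four, 66 mm apart, any colour order.
- bell_white: Loose dark-wood bell joint with a white cap, upright, 90 g: foot disc 44 mm across, 8 mm thick, then a round body 28 mm across up to 75 mm (cap: top 15 mm). Origin: centre of its underside, z up its axis. Grip the upper half. Starts in the jig, underside 12 mm above the bench, in a straight row of four, 66 mm apart, any colour order.
- nest_red: Fixed square tray with a red rim and grey floor, for the red-capped bell: outside 68 x 68 mm, inside 60 x 60, rim top 10 mm and floor 4 mm above its underside. Origin: centre of its underside, 14 mm above the bench; x, y along its sides. Four nests in a row along their y, 72 mm apart, on a wooden board, any colour order.
- nest_yellow: Fixed square tray with a yellow rim and grey floor, for the yellow-capped bell: outside 68 x 68 mm, inside 60 x 60, rim top 10 mm and floor 4 mm above its underside. Origin: centre of its underside, 14 mm above the bench; x, y along its sides. Four nests in a row along their y, 72 mm apart, on a wooden board, any colour order.
- nest_green: Fixed square tray with a green rim and grey floor, for the green-capped bell: outside 68 x 68 mm, inside 60 x 60, rim top 10 mm and floor 4 mm above its underside. Origin: centre of its underside, 14 mm above the bench; x, y along its sides. Four nests in a row along their y, 72 mm apart, on a wooden board, any colour order.
- nest_white: Fixed square tray with a white rim and grey floor, for the white-capped bell: outside 68 x 68 mm, inside 60 x 60, rim top 10 mm and floor 4 mm above its underside. Origin: centre of its underside, 14 mm above the bench; x, y along its sides. Four nests in a row along their y, 72 mm apart, on a wooden board, any colour order.
- bar: Wooden clamp bar 262 x 22 x 20 mm (long in y) over the bells' feet. Origin: mid underside, 22 mm above bench. +x: level, away from the bells (row 26 mm to -x when clamped), the way it slides: 40 mm, 2 N, stays put; locked till the pawl is lifted. Handle: upright black knob, 16 mm across, axis 32 mm to +x, 20 to 60 mm above origin. Fence beyond the bells: top 26 mm above bench.
- pawl: Red ratchet pawl. Origin: on its hinge (y axis, parallel to the bar), 58 mm above bench, 102 mm to +x of the bar's origin when clamped. Upright tab 8 mm thick (x), 26 mm wide from 18 to 42 mm (top) above the hinge. Pushed to the bar's +x (1-2 N) it leans up to 0.9 rad and stays; ratchet clear from 0.25 rad. Tooth arm: 35 mm towards the bells.
Mind the look-alikes: they are no part of the job. Leave any blue or purple look-alike of the bell_red alone.

How it is judged:
On the way, in this order (a step that is already met when the one before it is completed fails the run):
1. the pawl is lifted off the ratchet (leaning more than 0.35 rad) (angle between pawl's own z axis and vertical above 0.35 rad), for 0.2 s.
2. the clamp bar is slid back by more than 32 of its 40 mm (horizontal distance between pawl and bar below 0.07 m), for 0.2 s.
At the end, for the whole second after the job is handed in: Each of the four bells stands upright (within 0.1 rad) on the floor of the nest of its own colour, its centre within 13 mm of the nest's centre, at rest and released; the clamp bar is still slid back by at least 27 of its 40 mm (horizontal distance between bell_red and nest_red below 0.013 m and z of bell_red in the frame of nest_red between 0.001 and 0.007 m and angle between each of bell_red, bell_yellow, bell_green, bell_white's own z axis and vertical below 0.1 rad and linear speed of each of bell_red, bell_yellow, bell_green, bell_white below 0.02 m/s and horizontal distance between bell_yellow and nest_yellow below 0.013 m and z of bell_yellow in the frame of nest_yellow between 0.001 and 0.007 m and horizontal distance between bell_green and nest_green below 0.013 m and z of bell_green in the frame of nest_green between 0.001 and 0.007 m and horizontal distance between bell_white and nest_white below 0.013 m and z of bell_white in the frame of nest_white between 0.001 and 0.007 m and horizontal distance between pawl and bar below 0.075 m); the robot touches nothing.
It fails at once if a bell is tipped over (leans more than 0.7 rad) (angle between any of bell_red, bell_yellow, bell_green, bell_white's own z axis and vertical above 0.7 rad).
It also fails if it takes over 120 s, if anything falls off the work surface, if the arm or the gripper's body presses on something with over 40 N, if the wrist force passes 120 N, or if a joint passes its speed limit or range.

## Working session

There is one attempt and no reset: what is moved stays moved. The work goes in short steps, Python scripts to look and compute and a tool call to move; the robot and the scene stay as the last step left them, time stands still between calls to the robot, and variables do not carry over. Pictures are saved under pics/ and viewed, about 12 in all and at most 16, crops included, and the job is handed in when it is done.

Besides the shell and the picture viewer there is one more tool, called after "Emit:" as name(argument=value, ...) on one line, values as JSON. jog_arm: Moves the arm, as the interface text tells. Its arguments: {"type":"object","properties":{"series":{"type":"array","items":{"type":"array","items":{"type":"number"}}}},"required":["series"]}

```bash
mkdir -p pics; cat > h.py <<'E'
import numpy as np, cv2
from plant import robot
from scipy.spatial.transform import Rotation as R
def quat(q): return R.from_quat([q[1],q[2],q[3],q[0]])
def cap(name,fn=None):
    c=robot.capture(name)
    if fn: cv2.imwrite('pics/'+fn,cv2.cvtColor(c['frame'],cv2.COLOR_RGB2BGR))
    return c
def ray(c,uv):
    H=c['frame'].shape[0]; f=H/2/np.tan(np.radians(c['vfov'])/2)
    K=np.array([[f,0,c['cx']],[0,f,c['cy']],[0,0,1]])
    p=cv2.undistortPoints(np.array(uv,float).reshape(-1,1,2),K,np.array(c['dist_coeffs'],float)).reshape(-1,2)
    d=np.c_[p[:,0],-p[:,1],-np.ones(len(p))]
    return quat(c['orientation']).apply(d)
def at_z(c,uv,z):
    d=ray(c,uv); o=np.array(c['position']); return o+d*((z-o[2])/d[:,2])[:,None]
def at_depth(c,uv):
    d=ray(c,uv); o=np.array(c['position'])
    uv=np.round(np.array(uv)).astype(int).reshape(-1,2)
    return o+d*c['depth'][uv[:,1],uv[:,0]][:,None]
E
python3 - <<'E'
from h import *
import pickle
for n in('top','scene'):
    c=cap(n,n+'0.png'); pickle.dump(c,open(n+'0.pkl','wb'))
    print(n,c['position'],c['orientation'],c['vfov'],c['cx'],c['cy'],c['dist_coeffs'])
o=robot.get_obs(); print(o)
E
```

```text
top [0.38061315 0.01045931 1.28003353] [ 0.71556634  0.03747376 -0.03064838 -0.69686527] 48.86947452991224 284.9062122364573 206.82323888269065 [-0.02808553  0.          0.          0.          0.        ]
scene [ 0.89572263 -0.61484121  0.88107548] [0.89169931 0.34677019 0.09562207 0.27473476] 42.83788370292422 277.3719308991237 208.06164179564493 [0.04922298 0.         0.         0.         0.        ]
{'t': 0.1, 'q': array([-9.34414567e-01,  3.85491749e-01,  6.77199489e-03, -4.25106179e-04,
       -1.19398040e+00, -2.58638565e-01]), 'joint_velocities': array([-0.00020674, -0.00099126,  0.00445137,  0.0011262 , -0.00106857,
        0.00100008]), 'tau': array([-1.15779567e-03, -3.91689026e+01,  1.87935913e+01,  4.23205867e+00,
        1.34091714e-02, -7.24280267e-05]), 'position': array([ 0.23035826, -0.58043236,  0.22156687]), 'eef_rot': array([-8.32596153e-04,  5.61836916e-01,  8.27247444e-01,  5.01949487e-04]), 'contact_force': array([-0.62073874,  0.45684435, -0.29527907]), 'moment': array([-0.00331645,  0.00538279,  0.01835703]), 'finger_gap': 0.08707405599021073}
```

View pics/top0.png

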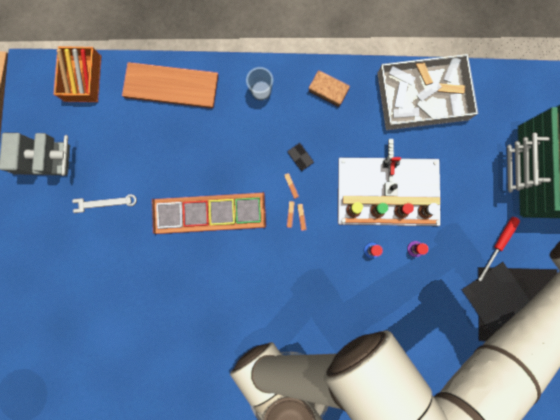

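View pics/scene0.png

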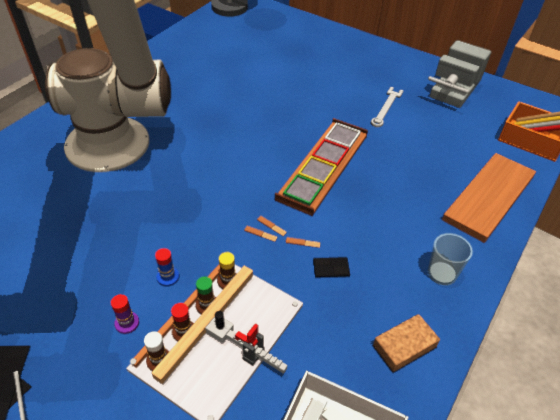

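The top view shows the jig row at (357,208) yellow, (382,208) green, (407,209) red and (431,210) white. The nests are white (170,215), red (195,214), yellow (221,212) and green (248,210). The decoys are at (374,250) and (419,248). I'll enlarge the jig in both views.

```bash
python3 - <<'E'
import cv2
t=cv2.imread('pics/top0.png'); s=cv2.imread('pics/scene0.png')
cv2.imwrite('pics/c1.png',cv2.resize(t[130:235,335:445],None,fx=5,fy=5,interpolation=cv2.INTER_CUBIC))
cv2.imwrite('pics/c2.png',cv2.resize(s[240:390,125:310],None,fx=4,fy=4,interpolation=cv2.INTER_CUBIC))
cv2.imwrite('pics/c3.png',cv2.resize(t[185:240,145:275],None,fx=6,fy=6,interpolation=cv2.INTER_CUBIC))
E
```

```text
(no output)
```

View pics/c1.png

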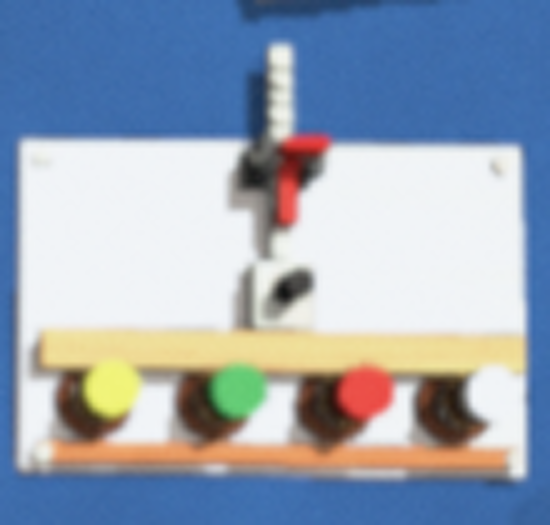

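View pics/c2.png

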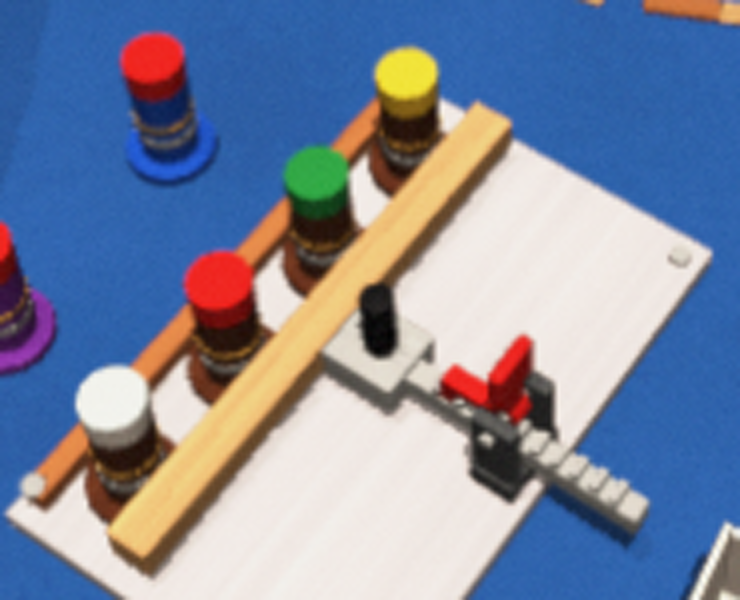

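View pics/c3.png

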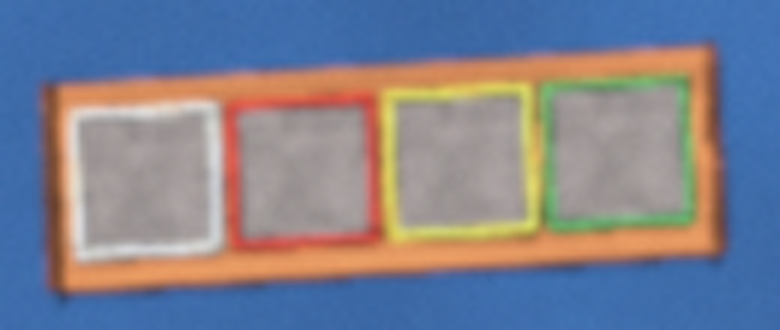

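The jig crop shows cap tops at crop (112,389) yellow, (239,391) green, (365,393) red and (493,394) white, with the knob top at (300,282) and the tab at (308,147). The nest centres in their crop are white (146,180), red (304,170), yellow (461,161) and green (619,150). The scene crop agrees with this layout.

```bash
python3 - <<'E'
from h import *
import pickle
T=pickle.load(open('top0.pkl','rb'));S=pickle.load(open('scene0.pkl','rb'))
f=lambda p,s,o:(np.array(p)+.5)/s-.5+np.array(o)
np.set_printoptions(precision=4,suppress=True)
bt=at_z(T,f([(112,389),(239,391),(365,393),(493,394)],5,(335,130)),.087)
bs=at_z(S,f([(408,72),(317,172),(220,277),(114,393)],4,(125,240)),.087)
print('bells top\n',bt,'\nscene\n',bs)
for b in(bt,bs): print(np.linalg.norm(np.diff(b,axis=0),axis=1))
n=at_z(T,f([(146,180),(304,170),(461,161),(619,150)],6,(145,185)),.024)
print('nests',n,np.linalg.norm(np.diff(n,axis=0),axis=1))
# scene nests, full-pixel rough
ns=at_z(S,[(344,134),(331,151.5),(318,170),(304,189.5)],.024);print('nests scene',ns)
print('knob',at_z(T,f([(300,282)],5,(335,130)),.082),at_z(S,f([(378,291)],4,(125,240)),.082))
print('tab top',at_z(T,f([(308,147)],5,(335,130)),.1),at_z(S,f([(525,345)],4,(125,240)),.1))
# outward dir
for b in(bt,bs):
    d=b[0]-b[-1]; print('row yaw',np.degrees(np.arctan2(-d[0],d[1])))
d=n[0]-n[-1]; print('nest yaw',np.degrees(np.arctan2(-d[0],d[1])))
# depth check: cap height
uv=f([(112,389),(239,391),(365,393),(493,394)],5,(335,130)); print(at_depth(T,uv)); print(at_depth(T,f([(304,170),(461,161)],6,(145,185))))
# decoys
print('decoys',at_z(T,[(375,250),(420,248)],.075))
E
```

```text
bells top
 [[ 0.4992 -0.1633  0.087 ]
 [ 0.4998 -0.2291  0.087 ]
 [ 0.5005 -0.2945  0.087 ]
 [ 0.5017 -0.361   0.087 ]] 
scene
 [[ 0.5007 -0.1642  0.087 ]
 [ 0.5012 -0.2307  0.087 ]
 [ 0.5011 -0.2953  0.087 ]
 [ 0.5015 -0.3605  0.087 ]]
[0.0658 0.0654 0.0665]
[0.0664 0.0646 0.0652]
nests [[0.4723 0.341  0.024 ]
 [0.4788 0.2688 0.024 ]
 [0.4847 0.1973 0.024 ]
 [0.4917 0.1255 0.024 ]] [0.0724 0.0718 0.0722]
nests scene [[0.476  0.3391 0.024 ]
 [0.482  0.2645 0.024 ]
 [0.4893 0.1918 0.024 ]
 [0.4959 0.1199 0.024 ]]
knob [[ 0.5584 -0.2617  0.082 ]] [[ 0.5584 -0.2607  0.082 ]]
tab top [[ 0.6265 -0.2615  0.1   ]] [[ 0.6311 -0.2547  0.1   ]]
row yaw 0.7387133817026905
row yaw 0.22540193846499734
nest yaw 5.140565728831473
[[ 0.4994 -0.1636  0.0845]
 [ 0.4996 -0.2287  0.089 ]
 [ 0.5003 -0.294   0.089 ]
 [ 0.5019 -0.3617  0.0848]]
[[0.479  0.2696 0.0204]
 [0.4848 0.1973 0.0239]]
decoys [[ 0.3905 -0.2131  0.075 ]
 [ 0.3987 -0.33    0.075 ]]
```

Emit:
jog_arm(series=[[0.16,0.458,0,-68.3,255],[0.16,0.458,0,-68.3,255],[0.16,0.458,0,-68.3,255],[0.16,0.458,0,-68.3,255],[0.16,0.458,0,-68.3,255]])

```text
t: 0.6
position: [0.4205, -0.4155, 0.2222]
eef_rot: [-0.0, 0.217, 0.976, 0.0]
contact_force: [0.4, -0.6, -0.8]
finger_gap: 0.0551
```

Emit:
jog_arm(series=[[-0.0934,0.216,0,-25.4,255],[-0.0934,0.216,0,-25.4,255],[-0.0934,0.216,0,-25.4,255],[-0.0934,0.216,0,-25.4,255],[-0.0934,0.216,0,-25.4,255]])

```text
t: 1.1
position: [0.5983, -0.2595, 0.2218]
eef_rot: [-0.0, -0.001, 1.0, 0.0]
contact_force: [-0.2, -0.6, 0.7]
finger_gap: 0.0149
```

```bash
python3 - <<'E'
from h import *
o=robot.get_obs(); print(o['position'],o['eef_rot'],o['q'],o['finger_gap'],o['contact_force'])
E
```

```text
[ 0.59828194 -0.25954105  0.22179897] [-3.73525309e-04 -1.16758525e-03  9.99999220e-01  2.41092201e-04] [-1.61925908e-01  4.32105516e-01  8.05251331e-02 -3.77470076e-04
 -1.22003140e+00  1.64390929e-01] 0.014854259267364644 [-0.21078945 -0.63257428  0.69907613]
```

Emit:
jog_arm(series=[[0,-0.002,0,0,255],[0,-0.002,0.05,0,255],[0,-0.002,0.1,0,255],[0,-0.002,0.136,0,255],[0,-0.002,0.136,0,255]])

```text
t: 1.6
position: [0.5914, -0.2633, 0.08]
eef_rot: [-0.007, 0.001, 1.0, 0.002]
contact_force: [-0.7, 0.6, -0.9]
finger_gap: 0.0003
```

```bash
python3 - <<'E'
from h import *
o=robot.get_obs(); print(o['position'],o['finger_gap'],o['contact_force'])
c=cap('scene'); cv2.imwrite('pics/c4.png',cv2.resize(c['frame'][200:380,110:320,::-1],None,fx=3.5,fy=3.5,interpolation=cv2.INTER_CUBIC))
E
```

```text
[ 0.591404   -0.26326317  0.07996184] 0.0003255142302516804 [-0.69947496  0.63236792 -0.85110109]
```

View pics/c4.png

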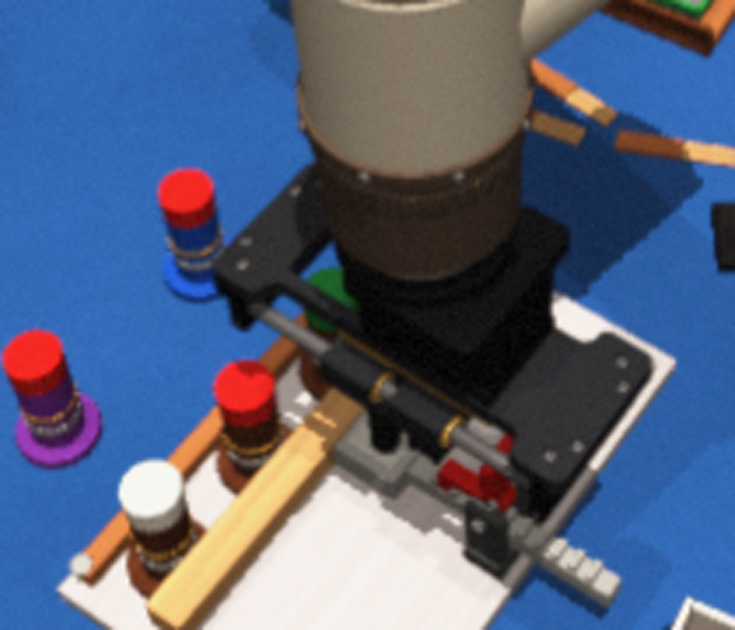

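The scene crop shows closed fingers between the knob and the red tab, with the pawl undisturbed. Next I push the tab towards +x.

Emit:
jog_arm(series=[[0,0,0,0,255],[-0.008,0,0,0,255],[-0.016,0,0,0,255],[-0.024,0,0,0,255],[-0.03,0,0,0,255]])

```text
t: 2.15
position: [0.6274, -0.2642, 0.0873]
eef_rot: [0.0, -0.0, 1.0, -0.0]
contact_force: [-1.5, 0.2, -0.8]
finger_gap: 0.0004
```

Emit:
jog_arm(series=[[0,0,0,0,255],[0,0,0,0,255],[0,0,0,0,255]])

```text
t: 2.45
position: [0.6267, -0.2639, 0.0864]
eef_rot: [0.0, -0.0, 1.0, 0.0]
contact_force: [-0.2, 0.3, 0.5]
finger_gap: 0.0005
```

```bash
python3 - <<'E'
from h import *
o=robot.get_obs(); print(o['position'],o['finger_gap'],o['contact_force'])
c=cap('scene'); cv2.imwrite('pics/c5.png',cv2.resize(c['frame'][250:380,180:320,::-1],None,fx=4,fy=4,interpolation=cv2.INTER_CUBIC))
E
```

```text
[ 0.62668702 -0.26388349  0.08635922] 0.0005489434626142728 [-0.1901798   0.30430059  0.54657427]
```

View pics/c5.png

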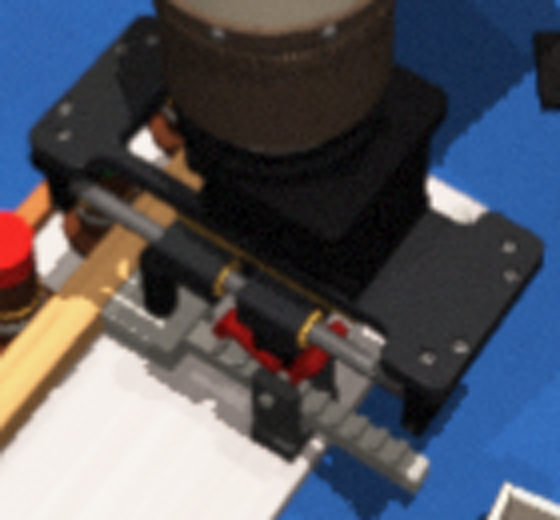

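The tab leans past the fingers, by an estimated 0.5–0.6 rad. I'll push a little more, back off and lift, then check.

Emit:
jog_arm(series=[[-0.005,0,0,0,255],[-0.005,0,0,0,255],[-0.005,0,0,0,255],[0.004,0,-0.005,0,255],[0.01,0,-0.06,0,255]])

```text
t: 3.0
position: [0.6121, -0.2626, 0.1347]
eef_rot: [-0.007, 0.001, 1.0, 0.002]
contact_force: [0.6, -0.6, -0.2]
finger_gap: 0.0007
```

Emit:
jog_arm(series=[[0.05,0,0,0,255],[0.088,0.002,0,0,255],[0.088,0.002,0,0,255],[0.088,0.002,0,0,255]])

```text
t: 3.4
position: [0.5286, -0.2624, 0.1426]
eef_rot: [0.001, -0.0, 1.0, -0.0]
contact_force: [0.6, -0.0, 0.8]
finger_gap: 0.0008
```

```bash
python3 - <<'E'
from h import *
o=robot.get_obs(); print(o['position'],o['finger_gap'],o['contact_force'])
c=cap('scene'); cv2.imwrite('pics/c6.png',cv2.resize(c['frame'][220:390,110:310,::-1],None,fx=3.5,fy=3.5,interpolation=cv2.INTER_CUBIC))
E
```

```text
[ 0.52863386 -0.26240426  0.14261197] 0.0008065368256119572 [ 0.64383941 -0.04355946  0.83630852]
```

View pics/c6.png

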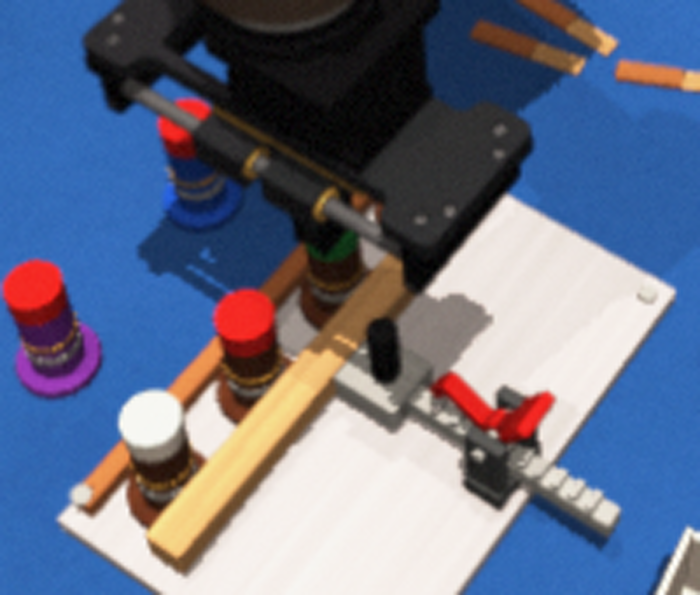

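The pawl stays leaned with its tooth arm up at crop (455,385) and the tab at (525,415). The knob at (383,350) is free to push. I lower the closed fingers between the bells and the knob.

Emit:
jog_arm(series=[[0,0,0.02,0,255],[0,0,0.04,0,255],[0,0,0.06,0,255],[0,0,0.078,0,255],[0,0,0.082,0,255]])

```text
t: 3.95
position: [0.5288, -0.2617, 0.0567]
eef_rot: [-0.002, -0.0, 1.0, 0.001]
contact_force: [-1.5, -0.2, 0.1]
finger_gap: 0.0006
```

Emit:
jog_arm(series=[[0,0,0,0,255],[-0.007,0,0,0,255],[-0.014,0,0,0,255],[-0.021,0,0,0,255],[-0.028,0,0,0,255]])

```text
t: 4.45
position: [0.5578, -0.2622, 0.06]
eef_rot: [0.0, -0.0, 1.0, -0.0]
contact_force: [-1.6, 0.2, 2.3]
finger_gap: 0.0005
```

Emit:
jog_arm(series=[[-0.007,0,0,0,255],[-0.012,0,0,0,255],[-0.016,0,0,0,255],[-0.018,0,0,0,255],[-0.018,0,0,0,255]])

```text
t: 4.95
position: [0.5756, -0.2621, 0.0592]
eef_rot: [0.0, -0.0, 1.0, -0.0]
contact_force: [-0.6, 0.1, 0.2]
finger_gap: 0.0004
```

```bash
python3 - <<'E'
from h import *
o=robot.get_obs(); print(o['position'],o['finger_gap'],o['contact_force'])
c=cap('scene'); cv2.imwrite('pics/c7.png',cv2.resize(c['frame'][220:390,110:310,::-1],None,fx=3.5,fy=3.5,interpolation=cv2.INTER_CUBIC))
E
```

```text
[ 0.5755985 -0.262108   0.0592036] 0.00038002463292323907 [-0.63542293  0.09040479  0.18968803]
```

View pics/c7.png

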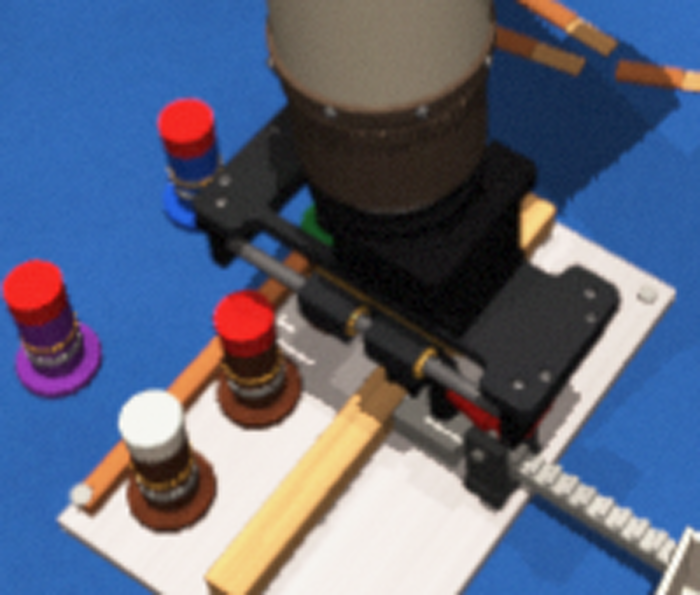

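The bar is back and the bells' feet are exposed. I'll push to the stop, watching the force.

Emit:
jog_arm(series=[[-0.002,0,0,0,255],[-0.004,0,0,0,255],[-0.004,0,0,0,255]])

```text
t: 5.3
position: [0.5787, -0.2621, 0.059]
eef_rot: [-0.001, -0.0, 1.0, 0.0]
contact_force: [-2.4, -0.5, 1.7]
finger_gap: 0.0003
```

Emit:
jog_arm(series=[[0.004,0,0,0,255],[0.006,0,-0.04,0,200],[0.006,0,-0.08,0,80],[0.03,-0.01,-0.11,0,80],[0.0785,-0.033,-0.11,0,80]])

```text
t: 5.8
position: [0.5088, -0.2943, 0.1745]
eef_rot: [0.006, -0.002, 1.0, -0.003]
contact_force: [0.1, -0.5, 0.0]
finger_gap: 0.025
```

```bash
python3 - <<'E'
from h import *
o=robot.get_obs(); print(o['position'],o['finger_gap'],o['contact_force'])
c=cap('scene'); cv2.imwrite('pics/c8.png',cv2.resize(c['frame'][220:400,110:330,::-1],None,fx=3.5,fy=3.5,interpolation=cv2.INTER_CUBIC))
import pickle; pickle.dump(c,open('s8.pkl','wb'))
S=pickle.load(open('scene0.pkl','rb'))
cv2.imwrite('pics/c9.png',cv2.resize(S['frame'][110:220,265:385,::-1],None,fx=5,fy=5,interpolation=cv2.INTER_CUBIC))
E
```

```text
[ 0.50883891 -0.29434964  0.17451363] 0.02496465628573532 [ 0.12941981 -0.49552387  0.00563643]
```

View pics/c8.png

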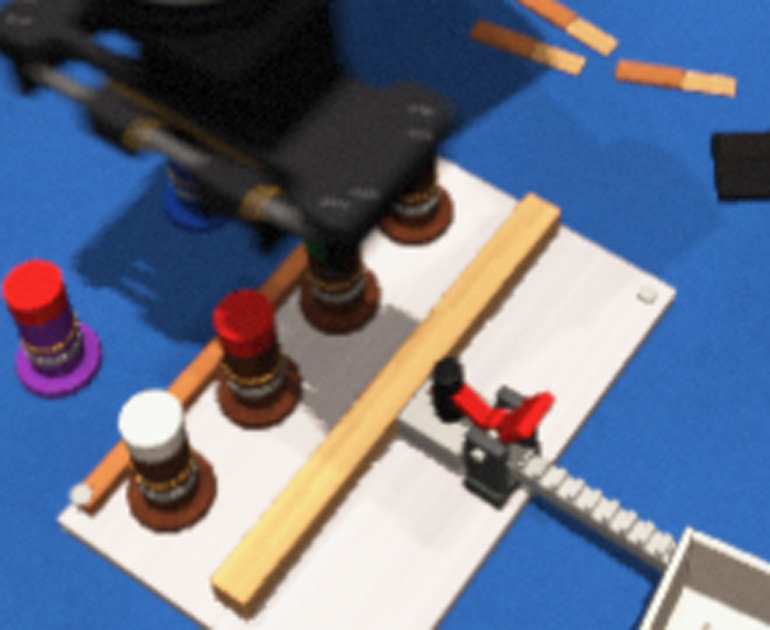

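View pics/c9.png

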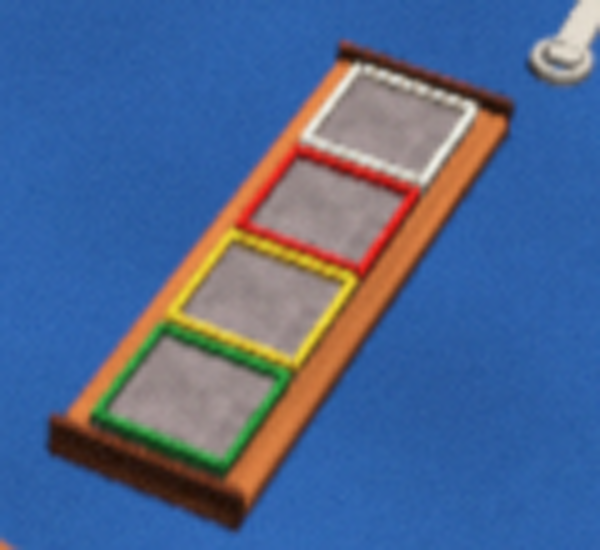

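The bar is fully back, with the knob top at crop (447,368) touching the tooth arm region, and all four bells upright. I read the nests' outer corners off the scene crop to cross-check against the top view.

```bash
python3 - <<'E'
from h import *
import pickle
np.set_printoptions(precision=4,suppress=True)
S=pickle.load(open('scene0.pkl','rb'))
f=lambda p,s,o:(np.array(p)+.5)/s-.5+np.array(o)
N={'green':[(165,322),(292,370),(230,470),(92,415)],'yellow':[(232,230),(357,272),(297,366),(168,314)],'red':[(298,146),(420,186),(362,272),(237,226)],'white':[(355,64),(478,104),(425,185),(302,142)]}
for k,v in N.items():
    p=at_z(S,f(v,5,(265,110)),.024); print(k,p.mean(0),np.linalg.norm(p-np.roll(p,1,0),axis=1))
p=at_z(S,f([(447,366)],3.5,(110,220)),.082);print('knob',p)
E
```

```text
green [0.493  0.1227 0.024 ] [0.0687 0.064  0.0691 0.068 ]
yellow [0.4854 0.1952 0.024 ] [0.066  0.0638 0.0701 0.0661]
red [0.4799 0.2655 0.024 ] [0.0671 0.0639 0.0693 0.0649]
white [0.4735 0.3364 0.024 ] [0.0681 0.0664 0.0691 0.0652]
knob [[ 0.5975 -0.2614  0.082 ]]
```

Both cameras agree on the nests to within 4 mm, and the bar moved 39 mm. Now the red bell.

Emit:
jog_arm(series=[[0,0,0,0,80],[0,0,0,0,80],[0,0,0,0,80],[0,0,0,0,80],[0,0,0,0,80]])

```text
t: 6.35
position: [0.5045, -0.2932, 0.1687]
eef_rot: [-0.0, -0.001, 1.0, 0.0]
contact_force: [0.9, -0.6, -0.4]
finger_gap: 0.0588
```

Emit:
jog_arm(series=[[0,0,0.03,0,80],[0,0,0.06,0,80],[0,0,0.09,0,80],[0,0,0.11,0,80],[0,0,0.12,0,80]])

```text
t: 6.85
position: [0.503, -0.2929, 0.0468]
eef_rot: [-0.002, -0.0, 1.0, 0.001]
contact_force: [-0.2, -1.1, -0.2]
finger_gap: 0.06
```

Emit:
jog_arm(series=[[0,0,0,0,255],[0,0,0,0,255],[0,0,0,0,255],[0,0,0,0,255],[0,0,0,0,255]])

```text
t: 7.35
position: [0.5038, -0.2936, 0.0501]
eef_rot: [0.0, -0.0, 1.0, -0.0]
contact_force: [-1.0, -0.0, -1.2]
finger_gap: 0.0278
```

Emit:
jog_arm(series=[[0,0,0,0,255],[0,0,0,0,255],[0,0,0,0,255]])

```text
t: 7.65
position: [0.5039, -0.2937, 0.05]
eef_rot: [0.0, -0.0, 1.0, -0.0]
contact_force: [-1.6, 1.0, 6.1]
finger_gap: 0.0271
```

Emit:
jog_arm(series=[[0,0,-0.02,0,255],[0,0,-0.05,0,255],[0,0,-0.08,0,255],[0,0,-0.11,0,255],[0,0,-0.12,0,255]])

```text
t: 8.15
position: [0.5059, -0.2941, 0.1723]
eef_rot: [0.003, -0.0, 1.0, -0.001]
contact_force: [-0.3, -0.1, -1.7]
finger_gap: 0.0272
```

Emit:
jog_arm(series=[[0.002,0.025,0,0,255],[0.004,0.065,0,0,255],[0.006,0.105,0,0,255],[0.008,0.145,0,0,255],[0.01,0.185,0,0,255]])

```text
t: 8.65
position: [0.4931, -0.1069, 0.1679]
eef_rot: [-0.001, 0.0, 1.0, 0.0]
contact_force: [1.0, 0.1, -1.5]
finger_gap: 0.0268
```

Emit:
jog_arm(series=[[0.002,0.04,0,0,255],[0.004,0.08,0,0,255],[0.006,0.12,0,0,255],[0.008,0.16,0,0,255],[0.01,0.2,0,0,255]])

```text
t: 9.15
position: [0.4829, 0.0931, 0.168]
eef_rot: [-0.001, -0.0, 1.0, -0.0]
contact_force: [-0.1, 0.2, -0.5]
finger_gap: 0.0274
```

Emit:
jog_arm(series=[[0.001,0.04,0,0,255],[0.002,0.08,0,0,255],[0.003,0.12,0,0,255],[0.005,0.15,0,0,255],[0.005,0.17,0,0,255]])

```text
t: 9.65
position: [0.478, 0.2634, 0.1678]
eef_rot: [-0.001, -0.001, 1.0, -0.0]
contact_force: [0.8, -0.7, -0.6]
finger_gap: 0.0273
```

Emit:
jog_arm(series=[[0,0.007,0,0,255],[0,0.007,0,0,255],[0,0.007,0,0,255],[0,0.007,0,0,255]])

```text
t: 10.05
position: [0.4787, 0.2672, 0.1692]
eef_rot: [-0.0, 0.001, 1.0, -0.0]
contact_force: [0.1, 0.6, -0.5]
finger_gap: 0.0269
```

Emit:
jog_arm(series=[[0,0.001,0.03,0,255],[0,0.001,0.06,0,255],[0,0.001,0.085,0,255],[0,0.001,0.1,0,255],[0,0.001,0.107,0,255]])

```text
t: 10.55
position: [0.4782, 0.2678, 0.0608]
eef_rot: [-0.001, 0.001, 1.0, -0.001]
contact_force: [-0.3, 0.0, -0.6]
finger_gap: 0.0274
```

Emit:
jog_arm(series=[[0,0,0.003,0,255],[0,0,0.005,0,255],[0,0,0.005,0,255],[0,0,0.005,0,255],[0,0,0.005,0,255]])

```text
t: 11.05
position: [0.479, 0.2698, 0.0579]
eef_rot: [0.001, -0.0, 1.0, 0.0]
contact_force: [-0.2, -0.3, -0.3]
finger_gap: 0.0273
```

Emit:
jog_arm(series=[[0,-0.001,0.001,0,255],[0,-0.001,0.001,0,255],[0,-0.001,0.001,0,80],[0,-0.001,0.001,0,80],[0,-0.001,0.001,0,80]])

```text
t: 11.55
position: [0.4789, 0.2686, 0.0564]
eef_rot: [0.0, -0.0, 1.0, 0.0]
contact_force: [0.2, -0.0, -0.2]
finger_gap: 0.0435
```

Emit:
jog_arm(series=[[0,0,0,0,80],[0,0,0,0,80],[0,0,-0.02,0,80],[0,0,-0.06,0,80],[0,0,-0.09,0,80]])

```text
t: 12.05
position: [0.4791, 0.2686, 0.148]
eef_rot: [0.0, -0.0, 1.0, 0.0]
contact_force: [0.7, 0.8, 1.3]
finger_gap: 0.0592
```

```bash
python3 - <<'E'
from h import *
o=robot.get_obs(); print(o['position'],o['finger_gap'],o['contact_force'])
c=cap('scene'); t=cap('top')
a=cv2.resize(c['frame'][80:230,240:400],(640,600),interpolation=cv2.INTER_CUBIC)
cv2.imwrite('pics/c10.png',a[...,::-1])
E
```

```text
[0.47908583 0.26859224 0.14797547] 0.05923163920931139 [0.71488421 0.84246804 1.31916046]
```

View pics/c10.png

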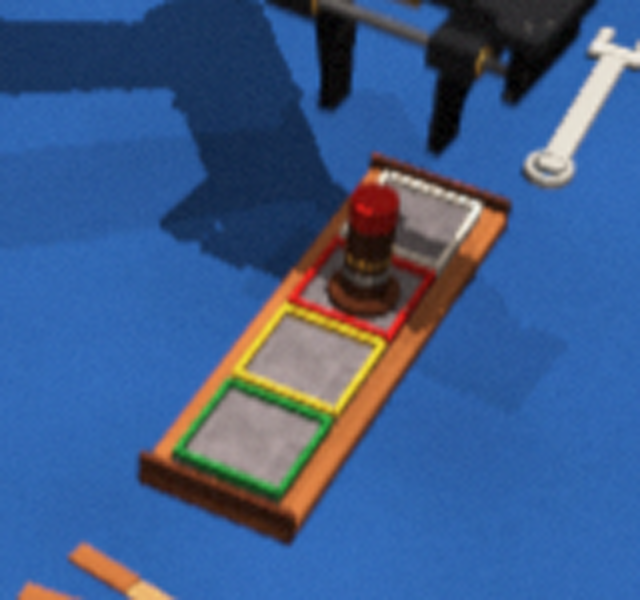

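The red bell stands upright near the middle of the red-rimmed nest, crop (363,295). Next is the white bell.

Emit:
jog_arm(series=[[-0.001,-0.02,-0.02,0,80],[-0.002,-0.06,-0.02,0,80],[-0.003,-0.11,-0.02,0,80],[-0.005,-0.16,-0.02,0,80],[-0.007,-0.21,-0.02,0,80]])

```text
t: 12.65
position: [0.4851, 0.0568, 0.1658]
eef_rot: [-0.0, -0.001, 1.0, -0.0]
contact_force: [1.1, -0.3, 0.0]
finger_gap: 0.0597
```

Emit:
jog_arm(series=[[-0.001,-0.05,0,0,80],[-0.003,-0.1,0,0,80],[-0.005,-0.15,0,0,80],[-0.007,-0.2,0,0,80],[-0.009,-0.25,0,0,80]])

```text
t: 13.15
position: [0.4943, -0.1932, 0.1658]
eef_rot: [-0.0, -0.0, 1.0, 0.0]
contact_force: [1.2, 0.1, -0.1]
finger_gap: 0.0593
```

Emit:
jog_arm(series=[[-0.002,-0.04,0,0,80],[-0.004,-0.08,0,0,80],[-0.006,-0.12,0,0,80],[-0.007,-0.15,0,0,80],[-0.007,-0.17,0,0,80]])

```text
t: 13.65
position: [0.5013, -0.3633, 0.165]
eef_rot: [-0.001, 0.001, 1.0, 0.0]
contact_force: [0.7, 0.6, -0.6]
finger_gap: 0.0598
```

Emit:
jog_arm(series=[[0,0,0,0,80],[0,0,0,0,80],[0,0,0,0,80]])

```text
t: 13.95
position: [0.5017, -0.3604, 0.1659]
eef_rot: [-0.0, -0.001, 1.0, 0.0]
contact_force: [0.2, 0.8, 0.4]
finger_gap: 0.06
```

Emit:
jog_arm(series=[[0,0,0.03,0,80],[0,0,0.06,0,80],[0,0,0.09,0,80],[0,0,0.11,0,80],[0,0,0.116,0,80]])

```text
t: 14.45
position: [0.5005, -0.3594, 0.0479]
eef_rot: [-0.002, -0.001, 1.0, 0.001]
contact_force: [-0.0, 1.2, -0.1]
finger_gap: 0.0597
```

Emit:
jog_arm(series=[[0,0,0,0,80],[0,0,0,0,255],[0,0,0,0,255],[0,0,0,0,255],[0,0,0,0,255]])

```text
t: 14.95
position: [0.5022, -0.3615, 0.0511]
eef_rot: [0.001, -0.0, 1.0, -0.0]
contact_force: [-0.2, 0.6, -0.4]
finger_gap: 0.0356
```

Emit:
jog_arm(series=[[0,0,0,0,255],[0,0,0,0,255],[0,0,0,0,255],[0,0,0,0,255]])

```text
t: 15.35
position: [0.5017, -0.3614, 0.0505]
eef_rot: [-0.0, -0.0, 1.0, -0.0]
contact_force: [-1.6, 0.4, 2.3]
finger_gap: 0.0274
```

Emit:
jog_arm(series=[[0,0,-0.02,0,255],[0,0,-0.05,0,255],[0,0,-0.08,0,255],[0,0,-0.11,0,255],[0,0,-0.12,0,255]])

```text
t: 15.85
position: [0.5037, -0.3621, 0.1736]
eef_rot: [0.003, -0.0, 1.0, -0.001]
contact_force: [0.7, -0.2, -1.3]
finger_gap: 0.0273
```

Emit:
jog_arm(series=[[0.001,0.025,0,0,255],[0.003,0.07,0,0,255],[0.005,0.115,0,0,255],[0.007,0.16,0,0,255],[0.009,0.205,0,0,255]])

```text
t: 16.35
position: [0.4919, -0.1545, 0.1689]
eef_rot: [-0.001, 0.0, 1.0, 0.0]
contact_force: [0.8, -0.3, -1.7]
finger_gap: 0.0275
```

Emit:
jog_arm(series=[[0.002,0.05,0,0,255],[0.004,0.1,0,0,255],[0.006,0.15,0,0,255],[0.008,0.2,0,0,255],[0.01,0.25,0,0,255]])

```text
t: 16.85
position: [0.4817, 0.0955, 0.1692]
eef_rot: [-0.001, -0.0, 1.0, -0.0]
contact_force: [0.6, -0.3, -0.6]
finger_gap: 0.027
```

Emit:
jog_arm(series=[[0.002,0.05,0,0,255],[0.004,0.1,0,0,255],[0.006,0.15,0,0,255],[0.008,0.19,0,0,255],[0.01,0.225,0,0,255]])

```text
t: 17.35
position: [0.4717, 0.3207, 0.1687]
eef_rot: [-0.001, -0.001, 1.0, -0.0]
contact_force: [0.1, -1.1, -0.8]
finger_gap: 0.0273
```

Emit:
jog_arm(series=[[0,0.015,0,0,255],[0,0.019,0,0,255],[0,0.019,0,0,255],[0,0.019,0,0,255],[0,0.019,0,0,255]])

```text
t: 17.85
position: [0.4728, 0.3361, 0.1703]
eef_rot: [-0.0, 0.001, 1.0, -0.0]
contact_force: [0.3, -0.0, -1.4]
finger_gap: 0.0271
```

Emit:
jog_arm(series=[[0,0.001,0.03,0,255],[0,0.001,0.06,0,255],[0,0.001,0.085,0,255],[0,0.001,0.1,0,255],[0,0.001,0.109,0,255]])

```text
t: 18.35
position: [0.4725, 0.337, 0.06]
eef_rot: [-0.001, 0.001, 1.0, -0.001]
contact_force: [-0.0, 0.6, -0.6]
finger_gap: 0.0269
```

Emit:
jog_arm(series=[[0,0,0.003,0,255],[0,0,0.004,0,255],[0,0,0.004,0,255],[0,0,0.004,0,255]])

```text
t: 18.75
position: [0.4731, 0.3389, 0.0582]
eef_rot: [0.001, -0.0, 1.0, 0.001]
contact_force: [-0.3, 0.1, -0.2]
finger_gap: 0.0272
```

Emit:
jog_arm(series=[[0,0,0.001,0,255],[0,0,0.001,0,255],[0,0,0.001,0,80],[0,0,0.001,0,80],[0,0,0.001,0,80]])

```text
t: 19.25
position: [0.4728, 0.3386, 0.0564]
eef_rot: [0.0, -0.0, 1.0, 0.0]
contact_force: [-0.2, -0.7, -0.1]
finger_gap: 0.0436
```

Emit:
jog_arm(series=[[0,0,0,0,80],[0,0,0,0,80],[0,0,-0.03,0,80],[0,0,-0.07,0,80],[0,0,-0.11,0,80]])

```text
t: 19.75
position: [0.4724, 0.3381, 0.1671]
eef_rot: [-0.0, -0.0, 1.0, -0.001]
contact_force: [0.6, 0.1, -0.6]
finger_gap: 0.0594
```

Emit:
jog_arm(series=[[-0.002,-0.04,0,0,80],[-0.004,-0.08,0,0,80],[-0.006,-0.12,0,0,80],[-0.008,-0.16,0,0,80],[-0.01,-0.2,0,0,80]])

```text
t: 20.25
position: [0.4825, 0.137, 0.1664]
eef_rot: [0.0, -0.0, 1.0, 0.0]
contact_force: [0.6, 0.7, -0.6]
finger_gap: 0.0598
```

Emit:
jog_arm(series=[[-0.002,-0.05,0,0,80],[-0.004,-0.1,0,0,80],[-0.006,-0.15,0,0,80],[-0.008,-0.19,0,0,80],[-0.01,-0.23,0,0,80]])

```text
t: 20.75
position: [0.4926, -0.0934, 0.1665]
eef_rot: [0.0, 0.0, 1.0, 0.0]
contact_force: [1.3, -0.0, 0.2]
finger_gap: 0.0597
```

Emit:
jog_arm(series=[[-0.002,-0.04,0,0,80],[-0.004,-0.08,0,0,80],[-0.006,-0.12,0,0,80],[-0.0075,-0.138,0,0,80],[-0.0075,-0.138,0,0,80]])

```text
t: 21.25
position: [0.5002, -0.2317, 0.1659]
eef_rot: [-0.0, 0.002, 1.0, -0.0]
contact_force: [0.3, 0.4, -0.4]
finger_gap: 0.0597
```

Emit:
jog_arm(series=[[0,0,0,0,80],[0,0,0,0,80],[0,0,0,0,80]])

```text
t: 21.55
position: [0.5004, -0.2285, 0.1664]
eef_rot: [0.0, -0.001, 1.0, 0.0]
contact_force: [0.3, 0.2, 0.1]
finger_gap: 0.0598
```

Emit:
jog_arm(series=[[0,0,0.03,0,80],[0,0,0.06,0,80],[0,0,0.09,0,80],[0,0,0.11,0,80],[0,0,0.116,0,80]])

```text
t: 22.05
position: [0.499, -0.2283, 0.0482]
eef_rot: [-0.002, -0.001, 1.0, 0.0]
contact_force: [-0.3, -0.7, 0.1]
finger_gap: 0.0599
```

Emit:
jog_arm(series=[[0,0,0,0,80],[0,0,0,0,255],[0,0,0,0,255],[0,0,0,0,255],[0,0,0,0,255]])

```text
t: 22.55
position: [0.5008, -0.2295, 0.051]
eef_rot: [0.001, -0.0, 1.0, -0.0]
contact_force: [-0.4, 0.0, -0.4]
finger_gap: 0.0353
```

Emit:
jog_arm(series=[[0,0,0,0,255],[0,0,0,0,255],[0,0,0,0,255],[0,0,0,0,255]])

```text
t: 22.95
position: [0.5001, -0.2295, 0.0505]
eef_rot: [-0.0, -0.0, 1.0, -0.0]
contact_force: [-2.1, 0.4, 2.8]
finger_gap: 0.0272
```

Emit:
jog_arm(series=[[0,0,-0.02,0,255],[0,0,-0.05,0,255],[0,0,-0.08,0,255],[0,0,-0.11,0,255],[0,0,-0.12,0,255]])

```text
t: 23.45
position: [0.5023, -0.2299, 0.1734]
eef_rot: [0.003, -0.0, 1.0, -0.001]
contact_force: [0.1, -0.1, -0.4]
finger_gap: 0.0272
```

Emit:
jog_arm(series=[[0.001,0.025,0,0,255],[0.002,0.065,0,0,255],[0.003,0.105,0,0,255],[0.004,0.145,0,0,255],[0.005,0.185,0,0,255]])

```text
t: 23.95
position: [0.4946, -0.043, 0.1691]
eef_rot: [-0.001, 0.0, 1.0, 0.0]
contact_force: [0.9, 0.8, -0.7]
finger_gap: 0.0274
```

Emit:
jog_arm(series=[[0.001,0.04,0,0,255],[0.002,0.08,0,0,255],[0.003,0.12,0,0,255],[0.003,0.15,0,0,255],[0.003,0.169,0,0,255]])

```text
t: 24.45
position: [0.4917, 0.1267, 0.1691]
eef_rot: [-0.001, -0.001, 1.0, -0.0]
contact_force: [-0.5, -0.2, -1.9]
finger_gap: 0.0272
```

Emit:
jog_arm(series=[[0,0,0,0,255],[0,0,0,0,255],[0,0,0,0,255],[0,0,0,0,255]])

```text
t: 24.85
position: [0.4921, 0.1236, 0.17]
eef_rot: [-0.0, 0.001, 1.0, -0.0]
contact_force: [-0.4, -0.1, -0.7]
finger_gap: 0.0274
```

Emit:
jog_arm(series=[[0,0,0.03,0,255],[0,0,0.06,0,255],[0,0,0.085,0,255],[0,0,0.1,0,255],[0,0,0.109,0,255]])

```text
t: 25.35
position: [0.4917, 0.1234, 0.0599]
eef_rot: [-0.001, 0.001, 1.0, -0.001]
contact_force: [0.9, 0.5, -0.7]
finger_gap: 0.0271
```

Emit:
jog_arm(series=[[0,0,0.003,0,255],[0,0,0.005,0,255],[0,0,0.005,0,255],[0,0,0.005,0,255]])

```text
t: 25.75
position: [0.4928, 0.1248, 0.0571]
eef_rot: [0.001, -0.0, 1.0, 0.0]
contact_force: [0.5, -0.8, -1.5]
finger_gap: 0.0275
```

Emit:
jog_arm(series=[[0,0,0,0,80],[0,0,0,0,80],[0,0,0,0,80],[0,0,0,0,80],[0,0,0,0,80]])

```text
t: 26.25
position: [0.4923, 0.1246, 0.0563]
eef_rot: [0.0, -0.0, 1.0, 0.0]
contact_force: [-0.3, 0.5, 0.4]
finger_gap: 0.0565
```

Emit:
jog_arm(series=[[0,0,0,0,80],[0,0,-0.02,0,80],[0,0,-0.05,0,80],[0,0,-0.08,0,80],[0,0,-0.11,0,80]])

```text
t: 26.75
position: [0.492, 0.1244, 0.1673]
eef_rot: [-0.0, -0.0, 1.0, -0.0]
contact_force: [0.7, 0.8, -0.1]
finger_gap: 0.0594
```

Emit:
jog_arm(series=[[-0.001,-0.03,0,0,80],[-0.002,-0.06,0,0,80],[-0.003,-0.09,0,0,80],[-0.004,-0.12,0,0,80],[-0.005,-0.15,0,0,80]])

```text
t: 27.25
position: [0.4971, -0.0266, 0.1663]
eef_rot: [0.0, -0.0, 1.0, 0.0]
contact_force: [0.6, 0.4, -0.5]
finger_gap: 0.06
```

Emit:
jog_arm(series=[[-0.001,-0.04,0,0,80],[-0.002,-0.08,0,0,80],[-0.003,-0.12,0,0,80],[-0.003,-0.138,0,0,80],[-0.003,-0.138,0,0,80]])

```text
t: 27.75
position: [0.5, -0.1656, 0.1659]
eef_rot: [-0.0, 0.002, 1.0, -0.0]
contact_force: [-0.4, -0.3, 0.0]
finger_gap: 0.0598
```

Emit:
jog_arm(series=[[0,0,0,0,80],[0,0,0,0,80],[0,0,0,0,80]])

```text
t: 28.05
position: [0.5005, -0.1626, 0.1663]
eef_rot: [0.0, -0.001, 1.0, 0.0]
contact_force: [0.7, -0.1, 0.3]
finger_gap: 0.0598
```

```bash
python3 - <<'E'
from h import *
c=cap('scene','c11.png')
E
```

```text
(no output)
```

View pics/c11.png

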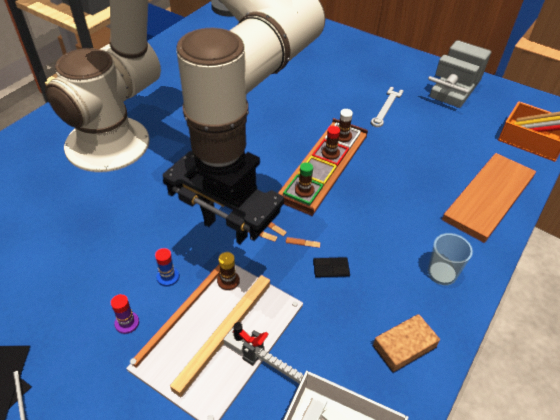

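White, red and green stand upright in their nests. Yellow is alone in the jig at (227,270), and the bar and pawl are unchanged. Now the yellow bell.

Emit:
jog_arm(series=[[0,0,0.03,0,80],[0,0,0.06,0,80],[0,0,0.09,0,80],[0,0,0.11,0,80],[0,0,0.116,0,80]])

```text
t: 28.6
position: [0.4989, -0.1627, 0.0481]
eef_rot: [-0.002, -0.001, 1.0, 0.0]
contact_force: [0.5, 0.7, 0.5]
finger_gap: 0.0597
```

Emit:
jog_arm(series=[[0,0,0,0,80],[0,0,0,0,255],[0,0,0,0,255],[0,0,0,0,255],[0,0,0,0,255]])

```text
t: 29.1
position: [0.5007, -0.1635, 0.051]
eef_rot: [0.001, -0.0, 1.0, -0.0]
contact_force: [-0.7, 0.2, -0.2]
finger_gap: 0.0355
```

Emit:
jog_arm(series=[[0,0,0,0,255],[0,0,0,0,255],[0,0,0,0,255],[0,0,0,0,255]])

```text
t: 29.5
position: [0.5001, -0.1635, 0.0504]
eef_rot: [-0.0, -0.0, 1.0, -0.0]
contact_force: [-0.3, 0.7, 2.3]
finger_gap: 0.0271
```

Emit:
jog_arm(series=[[0,0,-0.02,0,255],[0,0,-0.05,0,255],[0,0,-0.08,0,255],[0,0,-0.11,0,255],[0,0,-0.12,0,255]])

```text
t: 30.0
position: [0.5024, -0.1637, 0.1734]
eef_rot: [0.003, -0.0, 1.0, -0.0]
contact_force: [0.7, -0.4, -1.6]
finger_gap: 0.0271
```

Emit:
jog_arm(series=[[0.002,0.025,0,0,255],[0.004,0.065,0,0,255],[0.006,0.105,0,0,255],[0.008,0.145,0,0,255],[0.01,0.185,0,0,255]])

```text
t: 30.5
position: [0.4896, 0.023, 0.1692]
eef_rot: [-0.001, 0.0, 1.0, 0.0]
contact_force: [1.6, 0.5, -0.3]
finger_gap: 0.0271
```

Emit:
jog_arm(series=[[0.001,0.04,0,0,255],[0.002,0.08,0,0,255],[0.003,0.12,0,0,255],[0.005,0.15,0,0,255],[0.005,0.175,0,0,255]])

```text
t: 31.0
position: [0.4844, 0.1982, 0.169]
eef_rot: [-0.001, -0.001, 1.0, -0.0]
contact_force: [-0.0, -0.4, -2.0]
finger_gap: 0.0273
```

Emit:
jog_arm(series=[[0,0,0,0,255],[0,0,0,0,255],[0,0,0,0,255],[0,0,0,0,255]])

```text
t: 31.4
position: [0.4851, 0.1955, 0.17]
eef_rot: [-0.0, 0.001, 1.0, -0.0]
contact_force: [-0.2, 0.6, -1.1]
finger_gap: 0.0275
```

Emit:
jog_arm(series=[[0,0,0.03,0,255],[0,0,0.06,0,255],[0,0,0.085,0,255],[0,0,0.1,0,255],[0,0,0.109,0,255]])

```text
t: 31.9
position: [0.4847, 0.1953, 0.0599]
eef_rot: [-0.001, 0.001, 1.0, -0.001]
contact_force: [0.3, 0.2, -0.9]
finger_gap: 0.0271
```

Emit:
jog_arm(series=[[0,0,0.003,0,255],[0,0,0.005,0,255],[0,0,0.005,0,255],[0,0,0.005,0,255]])

```text
t: 32.3
position: [0.4857, 0.1968, 0.057]
eef_rot: [0.001, -0.0, 1.0, 0.0]
contact_force: [0.3, 0.4, -1.5]
finger_gap: 0.0272
```

Emit:
jog_arm(series=[[0,0,0,0,80],[0,0,0,0,80],[0,0,0,0,80],[0,0,0,0,80],[0,0,0,0,80]])

```text
t: 32.8
position: [0.4853, 0.1966, 0.0563]
eef_rot: [0.0, -0.0, 1.0, 0.0]
contact_force: [0.1, -0.4, -0.3]
finger_gap: 0.0566
```

Emit:
jog_arm(series=[[0,0,0,0,80],[0,0,-0.02,0,80],[0,0,-0.05,0,80],[0,0,-0.08,0,80],[0,0,-0.11,0,80]])

```text
t: 33.3
position: [0.485, 0.1963, 0.1673]
eef_rot: [-0.0, -0.0, 1.0, -0.0]
contact_force: [-0.6, 0.2, 0.7]
finger_gap: 0.0599
```

Emit:
jog_arm(series=[[0,-0.04,0,0,80],[0,-0.08,0,0,80],[0,-0.12,0,0,80],[0,-0.16,0,0,80],[0,-0.2,0,0,80]])

```text
t: 33.8
position: [0.485, -0.005, 0.1664]
eef_rot: [0.0, -0.0, 1.0, 0.0]
contact_force: [1.2, -0.6, -0.1]
finger_gap: 0.06
```

Emit:
jog_arm(series=[[0,0,0,0,80],[0,0,0,0,80],[0,0,0,0,80],[0,0,0,0,80]])

```text
t: 34.2
position: [0.4855, -0.0025, 0.1663]
eef_rot: [0.0, -0.001, 1.0, 0.0]
contact_force: [0.1, -0.3, -0.7]
finger_gap: 0.0595
```

```bash
python3 - <<'E'
from h import *
import pickle
t=cap('top'); c=cap('scene'); pickle.dump((t,c),open('fin.pkl','wb'))
a=cv2.resize(t['frame'][185:240,145:275,::-1],None,fx=6,fy=6,interpolation=cv2.INTER_CUBIC)
cv2.imwrite('pics/c12.png',a)
cv2.imwrite('pics/c13.png',cv2.resize(c['frame'][90:220,265:385,::-1],None,fx=4.5,fy=4.5,interpolation=cv2.INTER_CUBIC))
E
```

```text
(no output)
```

View pics/c12.png

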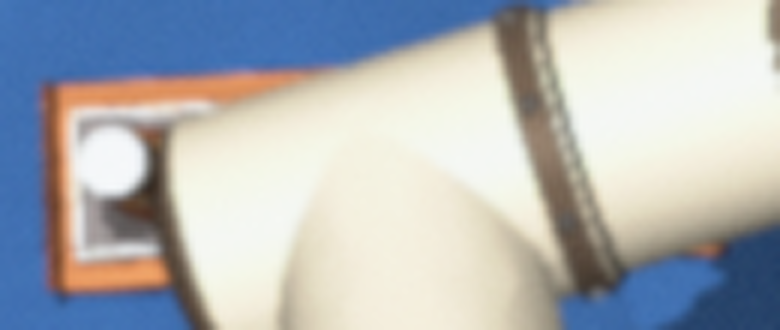

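View pics/c13.png

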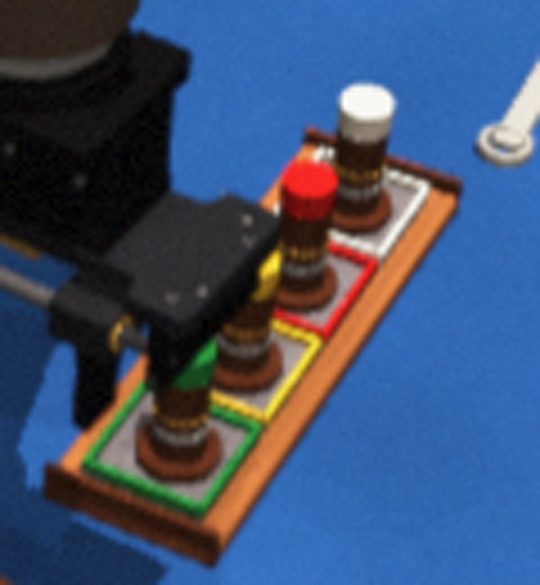

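All four bells appear upright in matching nests, but the arm hides parts. I move it away and measure the cap centres numerically.

Emit:
jog_arm(series=[[0,-0.05,-0.02,0,80],[0,-0.1,-0.05,0,80],[0,-0.15,-0.08,0,80],[0,-0.2,-0.08,0,80],[0,-0.25,-0.08,0,80]])

```text
t: 34.8
position: [0.4864, -0.2365, 0.2475]
eef_rot: [0.002, -0.001, 1.0, -0.0]
contact_force: [0.7, 0.5, 0.3]
finger_gap: 0.0599
```

Emit:
jog_arm(series=[[0,-0.05,0,0,80],[0,-0.1,0,0,80],[0,-0.15,0,0,80],[0,-0.15,0,0,80],[0,-0.15,0,0,80]])

```text
t: 35.3
position: [0.4853, -0.3858, 0.2444]
eef_rot: [-0.001, 0.001, 1.0, 0.0]
contact_force: [0.3, 1.0, 0.7]
finger_gap: 0.0597
```

```bash
python3 - <<'E'
from h import *
np.set_printoptions(precision=4,suppress=True)
o=robot.get_obs(); print(o['position'],o['contact_force'],abs(o['joint_velocities']).max())
t=cap('top'); c=cap('scene')
a=cv2.resize(t['frame'][170:240,145:275,::-1],None,fx=5,fy=5,interpolation=cv2.INTER_CUBIC)
b=cv2.resize(c['frame'][90:220,265:395,::-1],(350,350),interpolation=cv2.INTER_CUBIC)
k=cv2.resize(c['frame'][250:390,125:310,::-1],None,fx=1.6,fy=1.6,interpolation=cv2.INTER_CUBIC)
im=np.zeros((600,660,3),np.uint8); im[:245,:300*0+650]=a[:245]; im[250:600,:350]=b; im[250:250+k.shape[0],355:355+k.shape[1]]=k[:350,:305]
cv2.imwrite('pics/c14.png',im)
E
```

```text
[ 0.4853 -0.3858  0.2444] [0.3009 0.9751 0.7152] 0.038420519073182606
```

View pics/c14.png

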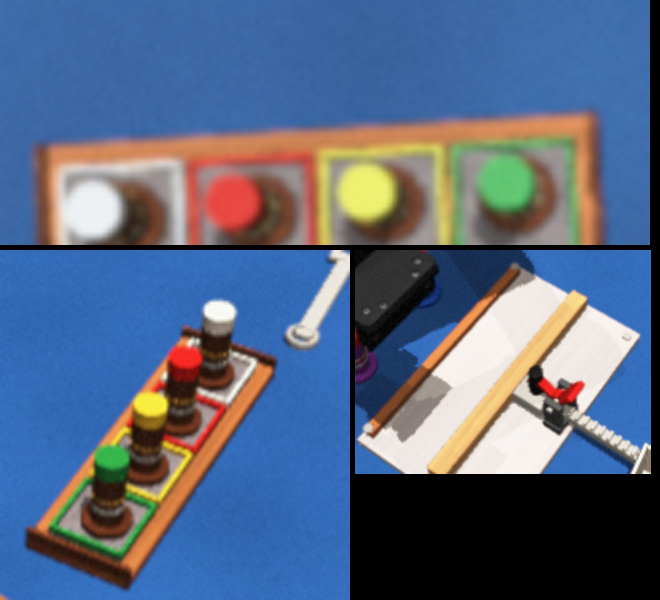

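```bash
python3 - <<'E'
from h import *
np.set_printoptions(precision=4,suppress=True)
import pickle
T=pickle.load(open('top0.pkl','rb'));S=pickle.load(open('scene0.pkl','rb'))
f=lambda p,s,o:(np.array(p)+.5)/s-.5+np.array(o)
n=np.array([(.473,.3387),(.4794,.2672),(.485,.1963),(.4924,.1241)])
nt=np.array([(.4723,.341),(.4788,.2688),(.4847,.1973),(.4917,.1255)])
ns=np.array([(.4735,.3364),(.4799,.2655),(.4854,.1952),(.493,.1227)])
a=at_z(T,f([(94,210),(233,203),(367,192),(507,184)],5,(145,170)),.093)[:,:2]
b=at_z(S,f([(219,62),(184,107),(150,153),(112,206)],350/130,(265,90)),.093)[:,:2]
print('top err mm\n',(a-nt)*1e3,'\nscene err mm\n',(b-ns)*1e3)
E
```

```text
top err mm
 [[ 2.2946 -3.4329]
 [ 1.3255 -3.3179]
 [ 2.9503 -1.0487]
 [ 1.9906 -1.534 ]] 
scene err mm
 [[ 2.3069 -3.1622]
 [ 1.3695 -3.5405]
 [ 2.3053 -0.6596]
 [ 2.3926 -0.1228]]
```

All bells are within about 4 mm of their nest centres in both cameras (limit 13 mm). They are upright, the bar is back and the arm is clear, so I hand in.

```bash
python3 -c "
from plant import robot
print(robot.hand_in())"
```

```text
the job is handed in; nothing more can be done
None
```

I pushed the pawl off the ratchet, slid the clamp bar back, and moved all four bells into the nests of their own colours. I handed the job in about 35 s into the 120 s limit; no verdict is reported.

- **Bells:** in the last pictures from both cameras all four stand upright and released. Cap centres are within about 4 mm of the nest centres (limit 13 mm). The two cameras differ by up to 5 mm on absolute nest positions, so I compared caps and nests within each view.
- **Clamp and pawl:** the knob measured 39 mm of travel just after the slide, and the bar still looked fully back in the last picture. I did not measure the pawl's angle. I estimated 0.5–0.6 rad from how far I had pushed, then pushed slightly further, and it stays leaning.
- **Arm:** it is clear of everything and nearly at rest (fastest joint 0.04 rad/s at the last reading). The look-alikes were left alone, and no check failed.

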